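Nudge a bearing ring up the loading gutter past its pawl and clamp it

TASK

Load the steel bearing ring into the marking fixture by pushing only; grip neither ring nor knob between the fingers. With a fingertip on its low side, roll it steadily up the sloped gutter to the stop at the top, so that the red spring pawl in the side of the gutter gives way to it and springs out again behind it; the ring must not be lifted, flicked or let roll back fast. Only then push the end of the black clamp knob all the way in, so that the clamp bar holds the ring flat against the upright steel cheek, and leave the things lying round the fixture where they are.

Things in the scene. Friction and masses are not known exactly. Their poses are not given: they have to be found in the camera images.
- gutter: Fixed aluminium U channel on the grey marking fixture, 34 mm wide and 306 mm long inside, rising 0.14 rad towards the robot's left. Origin: on its floor, mid-width, at the inner face of the low end plate. x runs up the slope along the floor, y is level, across the gutter to the clamp side (towards the robot), z square to the floor. Side walls 3 mm thick, up to z = 45 mm.
- head_stop (a point): Face of the rubber buffer on the stop plate at the head of the gutter (gutter x = 306, z = 68 mm; the plate reaches z = 96 mm). Beside it, from gutter x = 182 mm on, the wall away from the clamp is a steel cheek, inner face at y = -17 mm, up to z = 100 mm.
- ring_center (a point): Centre of the bearing ring: plain turned steel, 136 mm outside diameter, 31 mm wide, 11 mm wall, about 0.9 kg, oiled, standing on edge in the gutter with its axis along the gutter's y, free to roll. It starts at rest at the low end, centre at gutter x = 64, z = 68 mm. Home: centre at x = 233 to 238 mm, between the sprung-out pawl and the stop (it may settle 4 or 5 mm back from the stop onto the pawl).
- ring: The same ring; this origin is the centre of its face on the clamp side (15.5 mm from ring_center), z along the ring's axis, away from the clamp; it turns as the ring rolls.
- pawl (a joint): Red anti-rollback pawl, an arm 14 mm high, 50 mm long, hinged outside the gutter wall on the clamp side and leaning in through a notch, gutter z = 29 to 43 mm. 0 = out in the gutter's way, its free end 10 mm inside the wall at gutter x = 170 mm. The ring pushes it aside (0.2 rad; light spring, 1 to 2 N) with its leading wall, then again with its trailing wall; between, it dips into the bore. It then springs out behind the ring and cannot yield down-slope.
- pawl_tip (a point): Middle of the free end of the pawl.
- clamp (a joint): Push clamp at the head of the gutter: 0 = out, 0.0207 m = fully in, where its bar bears on a ring that stands against the cheek. Starts at 0 to 6 mm. About 3 N of friction, no spring: it stays where it is pushed. Its bar, 136 mm along the gutter, centred at gutter x = 236, z = 60 mm, blocks the ring's way if pushed in first.
- clamp_knob (a point): Middle of the outer end face of the black clamp knob (36 mm diameter, 16 mm thick), on a 12 mm spindle; gutter x = 236, z = 60 mm, y = 110 mm when out (about 130 mm above the bench). Push it along the gutter's -y. An aluminium column 40 mm wide, its top 18 mm above the knob's middle, stands between knob and gutter, 3 mm from the knob when that is fully in.
- loupe: Black eye loupe standing on the bench, 37 mm diameter, 32 mm tall, origin at its foot. Leave alone.
- usb_stick: Red USB stick lying on the bench, 56 x 18 x 9 mm, origin underneath. Leave alone.
- bushing_steel: Plain steel bushing standing on the bench, 29 mm diameter, 34 mm tall, origin at its foot. Leave alone.
- ipa_bottle: Small bottle with a yellow-brown cap standing on the bench, 46 mm diameter, 153 mm tall, origin at its foot. Leave alone.

How it is judged:
By the outcome, as a careful person would: the job done as asked, in the order asked, and still so for the second after the job is handed in, with the robot touching nothing.
It also fails if it takes over 61 s, if anything falls off the work surface, if the arm or the gripper's body presses on something with over 40 N, if the wrist force passes 120 N, or if a joint passes its speed limit or range.

ROBOT

A 7-joint arm with a two-finger parallel gripper is mounted at the origin on the work surface; the furniture and walls round the work are solid. World frame = base frame: x ahead of the robot, y to its left, z up, the work surface at z = 0. Lengths are in m, angles in rad, forces in N, time in s.
With the tool pointing down it reaches from about 0.425 to 0.95 m from the base axis. Payload 4.7 kg.
Tool frame: the origin (TCP) lies on the centre line of the jaws, within the pads' length; the fingertips stand 17 mm ahead of it and the grasp point (between the pads) lies 2 mm behind it (bot.tips_ahead is the distance from the TCP to the fingertips, in m); z points along the fingers, y is the line along which they close (so a half turn about z gives the same grasp; the last joint's range is limited). The gripper opens to 87 mm and grips with 3 to 60 N. Pads are 19 mm wide; open, the fingers measure 117 mm over their backs; the gripper's body (75 mm by 190 mm) begins 51 mm behind the grasp point.
Start: joints at [1.297, 0.469, -0.049, 1.532, 0.024, 1.141, -0.082], TCP at [0.164, -0.655, 0.208] pointing down, gripper open.
Joint ranges: [-2.59, 2.59], [-0.33, 1.99], [-1.39, 1.29], [0.1, 2.45], [-1.04, 4.18], [0.21, 1.99], [-2.66, 2.66]. Speed limits (rad/s): [2.57, 2.57, 3.14, 3.14, 3.14, 3.14, 3.14].

INTERFACE

Orientations are given as a unit quaternion [x, y, z, w].
In Python, from workcell import bot, claw, inverse_kinematics, telemetry, snapshot gives the robot as it stands. The module is installed in compiled form; this text tells all that it offers. Calls block until the motion is done:
- bot.move_to(position, orientation): joint-space move of the TCP to a pose.
- bot.move_linear(position, rot=None, velocity=0.15, contact_N=None): straight line of the TCP; rot=None keeps the orientation; velocity is the mean speed in m/s. With contact_N (N) it stops when the force on the tool has changed by that much, and returns True; else False.
- bot.movej(angles): joint-space move.
- claw.gripper_to(opening): finger opening in m; the grip force is fixed at half the most; returns when the fingers have stopped.
- bot.pause(seconds).
- inverse_kinematics(position, orientation): joint angles nearest the present ones, or None.
- telemetry.get_obs(): the state.
- snapshot(name): name is "scene" or "top"; returns a dict with "pixels" (400x640x3 uint8, blue, green, red), "fx", "fy", "cx", "cy" (pixels), "position" and "orientation" of the camera in the world. Camera axes: x right, y down, z forward; pixel columns grow to the right and rows downward; lengths in m; the calibration is good to about 2 mm. A picture is of the moment at which its call begins. There is no depth.
A pose or a line that the arm cannot do raises bot.PlanningError and nothing moves.
- bot.sign_off(): hands the job in; it is judged then, once.
The state is a dict: "t": time; "joint_positions": joint angles; "joint_velocities": joint speeds; "tau": joint torques, N m; "eef_pos": TCP position; "ee_rot": TCP orientation; "contact_force": force on the tool from outside, world axes, zero at the start; "moment": the same for the moment, N m; "width": finger opening in m; "grip_force": force on a finger pad.
Only numpy, scipy, OpenCV 4.12 (cv2) and the standard library are available. Lean on these libraries where they do the work, as an engineer would, in place of code of your own. Each camera call takes 0.05 s, during which the arm holds its last target. There are 200 camera calls.

## Working session

There is one attempt and no reset: what is moved stays moved. The work goes in short steps, each a Python script; the robot and the scene stay as the last script left them, time stands still between calls to the robot, and variables do not carry over. Pictures are saved under pics/ and viewed, at most 10 in all, crops included, and the job is handed in when it is done.

```bash
mkdir -p pics
python3 - <<'E'
from workcell import bot, claw, telemetry, snapshot
import cv2
for n in("scene","top"):
    s=snapshot(n); cv2.imwrite(f"pics/{n}0.png",s["pixels"]); print(n,{k:v for k,v in s.items() if k!="pixels"})
o=telemetry.get_obs();print(o)
E
```

```text
scene {'fx': 408.8810112928919, 'fy': 408.8810112928919, 'cx': 316.105172381179, 'cy': 198.5226979115912, 'position': array([0.3498994 , 0.61613368, 0.6320575 ]), 'orientation': array([-0.06888061,  0.86765507, -0.49045909,  0.04335922])}
top {'fx': 513.9069425800716, 'fy': 513.9069425800716, 'cx': 318.81459702982204, 'cy': 188.81956822656184, 'position': array([ 0.32961371, -0.20081359,  1.4682779 ]), 'orientation': array([ 0.71463695, -0.69665418,  0.05334525, -0.03348532])}
{'t': 0.1, 'joint_positions': array([ 1.2971131 ,  0.469365  , -0.04859709,  1.53354363,  0.02408193,
        1.14100135, -0.08230878]), 'joint_velocities': array([-0.0002832 , -0.00185142, -0.0006282 , -0.00222739,  0.00028468,
        0.00106864,  0.00169301]), 'tau': array([-3.21891930e-04, -5.09171104e+01, -8.18465324e-02, -2.36828077e+01,
       -6.15627598e-02,  3.45021696e-02,  4.86317060e-05]), 'eef_pos': array([ 0.16346941, -0.65433897,  0.20721462]), 'ee_rot': array([ 9.92518269e-01,  1.22093143e-01, -1.26556542e-04, -8.57041338e-04]), 'contact_force': array([ 1.03435611,  0.51269308, -0.19569543]), 'moment': array([0.01479568, 0.02487973, 0.0222211 ]), 'grip_force': 0.0, 'width': 0.08679725434254058}
```

View pics/scene0.png

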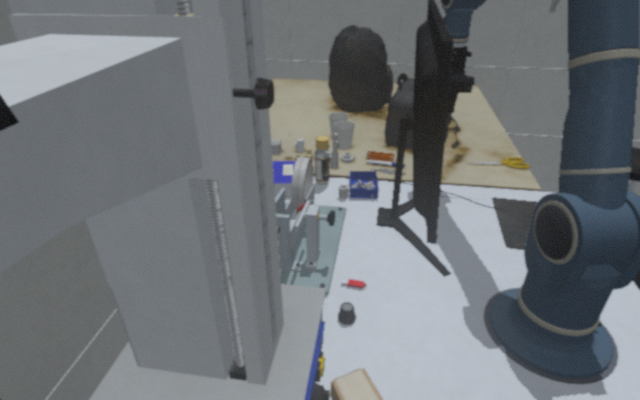

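View pics/top0.png

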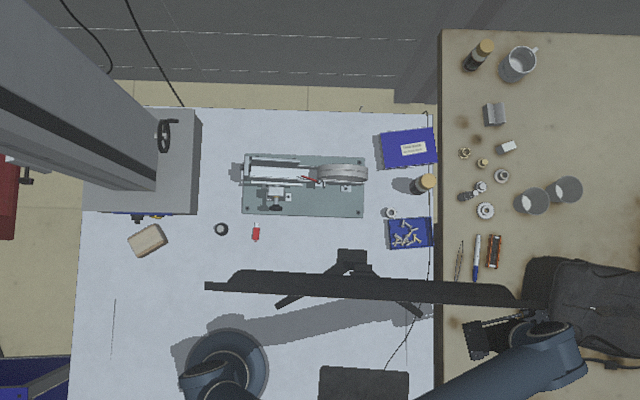

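The fixture is centred near top px (305,185): ring at (342,173), knob near (275,205). A monitor stands between the arm and the fixture, from (205,287) to (555,290), with its foot at (350,260). The scene view shows the knob at (327,217). I'll zoom in on both.

Run:
```python
import cv2,numpy as np
a=cv2.imread("pics/top0.png")[140:230,230:390]; b=cv2.imread("pics/scene0.png")[140:300,255:355]
cv2.imwrite("pics/c1.png",cv2.resize(a,None,fx=5,fy=5,interpolation=cv2.INTER_CUBIC))
cv2.imwrite("pics/c2.png",cv2.resize(b,None,fx=3.7,fy=3.7,interpolation=cv2.INTER_CUBIC))
```

```text
(no output)
```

View pics/c1.png

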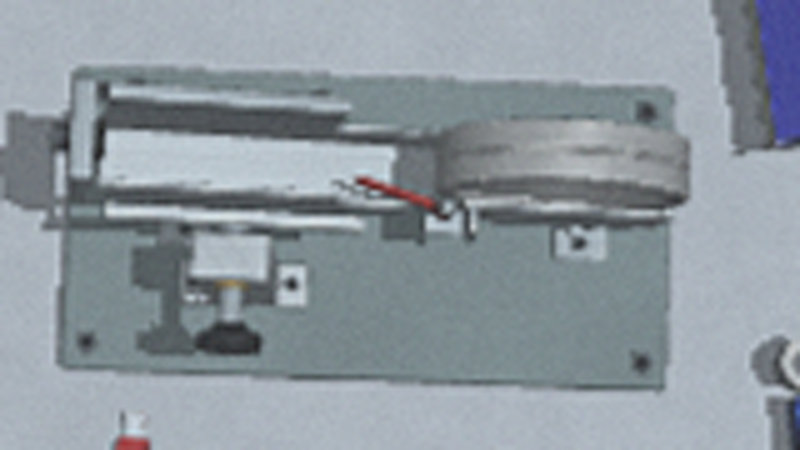

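View pics/c2.png

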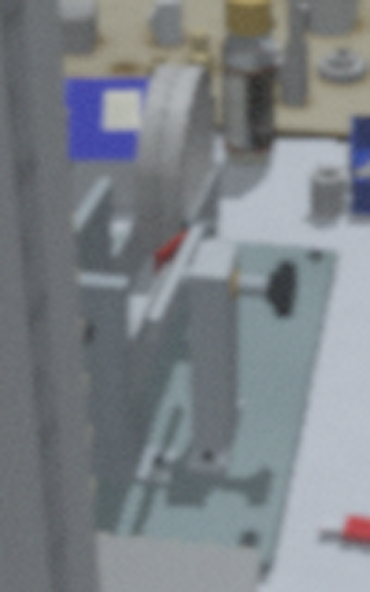

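```bash
cat > h.py <<'E'
import numpy as np, json, os
from scipy.spatial.transform import Rotation as R
from scipy.optimize import least_squares
CAM={'scene':(408.881,316.105,198.523,[0.3498994,0.61613368,0.6320575],[-0.06888061,0.86765507,-0.49045909,0.04335922]),
'top':(513.907,318.815,188.820,[0.32961371,-0.20081359,1.4682779],[0.71463695,-0.69665418,0.05334525,-0.03348532])}
def proj(c,P):
    f,cx,cy,p,q=CAM[c]; v=R.from_quat(q).inv().apply(np.atleast_2d(P)-p); return np.c_[f*v[:,0]/v[:,2]+cx,f*v[:,1]/v[:,2]+cy]
def ray(c,uv,axis,val):
    f,cx,cy,p,q=CAM[c]; d=R.from_quat(q).apply([(uv[0]-cx)/f,(uv[1]-cy)/f,1]); return p+d*(val-p[axis])/d[axis]
def frame(x,y,z,yaw,slope=.14):
    # gutter x ~ world +y, gutter y ~ world -x
    return R.from_euler('z',np.pi/2+yaw)*R.from_euler('y',-slope), np.array([x,y,z])
def g2w(fr,P): return fr[0].apply(np.atleast_2d(P)/1000.)+fr[1]
E
cat > fit.py <<'E'
from h import *
import cv2
top=lambda u,v:(u/5+230,v/5+140)
th=np.linspace(0,2*np.pi,90)
ring=np.array([[64+68*np.cos(t),s,68+68*np.sin(t)] for t in th for s in(-15.5,15.5)])
def res(p):
    fr=frame(*p); r=proj('top',g2w(fr,ring))
    P=proj('top',g2w(fr,[[236,100,60],[64,0,136],[182,-17,100],[170,7,43]]))
    S=proj('scene',g2w(fr,[[236,108,60]]))
    T=lambda u,v:np.array(top(u,v))
    return np.r_[r[:,0].min()-top(437,0)[0], r[:,0].max()-top(690,0)[0], P[0,0]-top(229,0)[0], P[1,1]-top(0,150)[1], P[2]-T(350,106), P[3]-T(357,181), .5*(S[0]-[333.4,217.8]), (p[2]-.038)/.003]
s=least_squares(res,[.6,-.35,.038,0]); print(s.x.round(4),res(s.x).round(2))
json.dump(list(s.x),open('fr.json','w')); fr=frame(*s.x)
print('knob',g2w(fr,[236,110,60]),'ring',g2w(fr,[64,0,68]),'home',g2w(fr,[238,0,68]))
for n,(x,y,k,w,h) in{'top':(230,140,5,160,90),'scene':(255,140,3.7,100,160)}.items():
    im=cv2.imread(f'pics/{n}0.png')[y:y+h,x:x+w]; im=cv2.resize(im,None,fx=k,fy=k)
    def L(P,c=(0,255,0),cl=False): cv2.polylines(im,[np.int32((proj(n,g2w(fr,P))-[x,y])*k)],cl,c,1)
    L(ring[::2]);L(ring[1::2])
    for yy in(-17,17):L([[0,yy,0],[306,yy,0],[306,yy,45],[0,yy,45]],(255,0,0),True)
    L([[182,-17,45],[182,-17,100],[306,-17,100]],(0,255,255))
    for d in(110,104):L([[236+18*np.cos(t),d,60+18*np.sin(t)] for t in th],(0,0,255) if d==110 else(255,0,255))
    cv2.imwrite(f'pics/fit_{n}.png',im)
a=cv2.imread('pics/fit_top.png');b=cv2.imread('pics/fit_scene.png');b=cv2.resize(b,None,fx=.9,fy=.9)
# monitor
print('mon lowfoot',ray('top',(278,307),2,0),ray('top',(421,315),2,0),'foot',ray('top',(350,256),2,.0))
for z in(.3,.5,.6): print(z,ray('top',(205,287),2,z)[:2],ray('top',(555,290),2,z)[:2],ray('top',(350,300),2,z)[:2])
for x in(.2,.25,.3): print(x,'scene near bottom',ray('scene',(435,240),0,x),'near top',ray('scene',(430,2),0,x))
for n,p,z in(('loupe',(221,229),.015),('usb',(256,232),.005),('bush',(390,212),.03),('ipa',(428,180),.15)):print(n,ray('top',p,2,z)[:2])
E
python3 fit.py
```

```text
[ 0.5386 -0.3527  0.0389 -0.0195] [-0.72  0.18 -0.04 -0.15  0.49  1.07  0.25 -1.28  0.49  0.6   0.31]
knob [[ 0.43297099 -0.12531844  0.1312781 ]] ring [[ 0.53961105 -0.29886193  0.11519841]] home [[ 0.54296695 -0.12659703  0.13947891]]
mon lowfoot [ 0.17577495 -0.13380579  0.        ] [ 0.16201103 -0.53576655  0.        ] foot [ 0.32179197 -0.33308482  0.        ]
0.3 [0.24743976 0.01600753] [ 0.25787072 -0.77306413] [ 0.22584485 -0.30764261]
0.5 [ 0.26150729 -0.02111055] [ 0.27015256 -0.67509933] [ 0.24360926 -0.28935432]
0.6 [ 0.26854106 -0.03966958] [ 0.27629347 -0.62611693] [ 0.25249147 -0.28021018]
0.2 scene near bottom [ 0.2        -0.21319841  0.03582715] near top [ 0.2        -1.1740622   0.46592753]
0.25 scene near bottom [0.25       0.06343115 0.23470398] near top [ 0.25       -0.57692977  0.52134135]
0.3 scene near bottom [0.3        0.3400607  0.43358081] near top [0.3        0.02020267 0.57675517]
loupe [0.38852022 0.03236506]
usb [ 0.38292094 -0.06495381]
bush [ 0.44749586 -0.44128993]
ipa [ 0.5238728  -0.52018328]
```

View pics/fit_top.png

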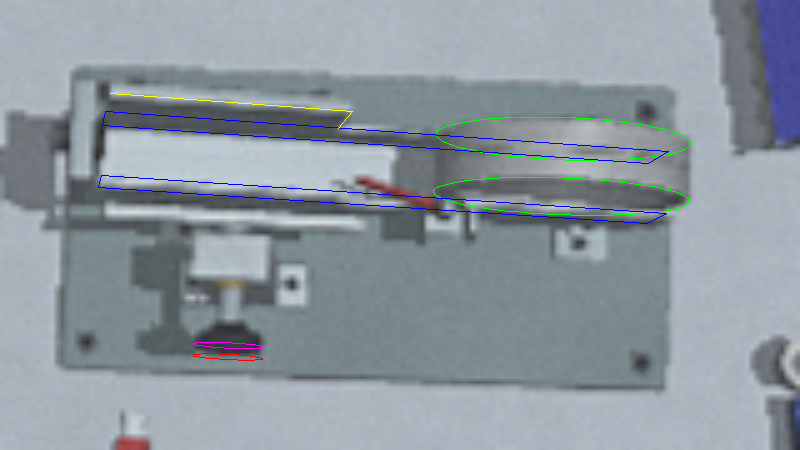

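View pics/fit_scene.png

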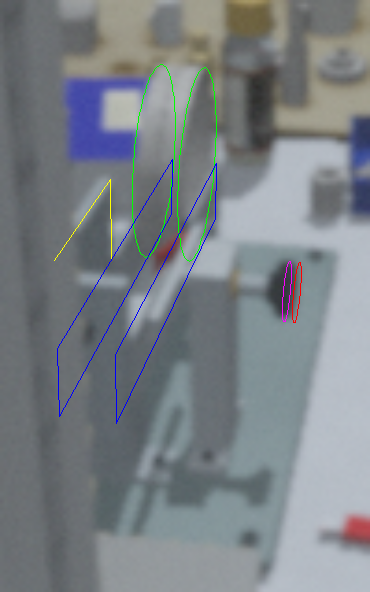

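The fit matches the picture to about 1 px: gutter at x≈0.54, y from -0.35 to -0.05, knob at (0.43,-0.125,0.131). The monitor blocks the direct path (x≈0.22–0.28, y≈-0.65–0, top z≈0.57), so I need a kinematic model to keep the links clear of it. I'll identify one from IK samples.

```bash
cat > kin.py <<'E'
from h import *
import itertools,sys
from workcell import bot,inverse_kinematics,telemetry
rng=np.random.default_rng(0); D=[]
while len(D)<120:
    p=[rng.uniform(.1,.75),rng.uniform(-.7,.2),rng.uniform(.1,.6)]
    q=(R.from_euler('z',rng.uniform(-3,3))*R.from_rotvec(rng.normal(0,.45,3))*R.from_quat([1,0,0,0])).as_quat()
    try: j=inverse_kinematics(p,q)
    except Exception: j=None
    if j is not None: D.append((np.array(j),p,q))
Q=np.array([d[0] for d in D]);P=np.array([d[1] for d in D]);O=R.from_quat([d[2] for d in D])
print(len(D),Q.min(0).round(2),Q.max(0).round(2))
def fk(x,Q,full=False):
    # x: axes 7x3 (rotvec perturb), offsets 8x3, final rot 3
    n=len(Q); A=x[:21].reshape(7,3);T=x[21:45].reshape(8,3)
    r=R.identity(n);p=np.zeros((n,3));pts=[]
    for i in range(7):
        p=p+r.apply(T[i]);pts.append(p)
        a=A[i]/np.linalg.norm(A[i]); r=r*R.from_rotvec(Q[:,[i]]*a)
    p=p+r.apply(T[7]);pts.append(p); r=r*R.from_rotvec(x[45:48])
    return (p,r,np.array(pts)) if full else (p,r)
def res(x,k=len(D)):
    p,r=fk(x,Q[:k]); e=(O[:k].inv()*r).as_matrix()-np.eye(3)
    return np.r_[(p-P[:k]).ravel(),.3*e.ravel(),1e-3*(np.linalg.norm(x[:21].reshape(7,3),axis=1)-1)]
if __name__=='__main__':
    best=None
    for s in itertools.product([1,-1],repeat=4):
        z=lambda v:[0,0,v]; A=[z(s[0]),[0,1,0],z(s[1]),[0,1,0],z(s[2]),[0,1,0],z(s[3])]
        T=[z(.15),z(.2),z(.25),z(.25),z(.22),z(.22),z(.1),z(.2)]
        x0=np.r_[np.ravel(A),np.ravel(T),0,0,0].astype(float)
        f=least_squares(res,x0+.01,args=(60,),max_nfev=60)
        if best is None or f.cost<best.cost: best=f; print(s,f.cost)
        if f.cost<1e-6: break
    f=least_squares(res,best.x,max_nfev=100); print(f.cost); np.save('kin.npy',f.x)
    print(f.x[:21].reshape(7,3).round(3)); 
    q=telemetry.get_obs()['joint_positions'][None]; p,r,pts=fk(f.x,q,True); print(p,pts[:,0].round(3)); np.set_printoptions(suppress=True);print(f.x[21:45].reshape(8,3).round(3))
E
python3 kin.py
```

```text
120 [-1.96 -0.33 -1.31  0.37 -1.03  0.25 -2.64] [2.19 1.16 1.12 2.45 4.03 1.98 2.66]
(1, 1, 1, 1) 10.29529728545295
(1, 1, 1, -1) 7.504824909977057e-22
3.53789992647822e-21
[[-0. -0. -1.]
 [ 0.  1.  0.]
 [ 0.  0. -1.]
 [-0.  1. -0.]
 [ 0. -0. -1.]
 [-0.  1. -0.]
 [-0. -0. -1.]]
[[ 0.16346941 -0.65433897  0.20721462]] [[-0.    -0.     1.854]
 [ 1.466  0.412  0.238]
 [ 0.049 -0.272  0.781]
 [ 0.119 -0.223  0.734]
 [ 0.084 -0.418  0.652]
 [ 0.175 -0.651  0.536]
 [ 0.164 -0.655  0.307]
 [ 0.163 -0.654  0.207]]
[[-0.    -0.     1.854]
 [-0.     1.523 -1.617]
 [ 0.    -1.549  0.609]
 [-0.     0.08  -0.055]
 [ 0.    -0.096  0.191]
 [-0.     0.011  0.275]
 [-0.    -0.012  0.229]
 [-0.    -0.     0.1  ]]
```

Run:
```python
import cv2
from h import *
g=cv2.imread('pics/scene0.png').max(2)
for r in (0,1,2,4,6,8,12,20,40): print(r,' '.join('%d'%v for v in g[r,412:484:3]))
t=cv2.imread('pics/top0.png').max(2)
for c in (206,210,216,224,234,240,300,350,450,500,540,553): 
    w=np.where(t[262:306,c]<60)[0]+262; print(c,w.min() if len(w) else None,w.max() if len(w) else None)
a=ray('top',(242,213.4),2,.01);b=ray('top',(362.6,217.6),2,.01);d=b-a;print('base yaw',np.arctan2(d[0],-d[1]))
a=ray('top',(245,153.6),2,.01);b=ray('top',(364.4,158),2,.01);d=b-a;print(np.arctan2(d[0],-d[1]),a,b)
```

```text
0 113 115 115 117 116 95 53 65 112 113 45 31 39 74 61 57 58 56 54 57 54 53 57 57
1 114 117 114 114 115 92 49 53 110 111 45 38 46 72 60 55 58 56 55 58 56 57 57 60
2 115 113 115 114 116 95 43 51 107 108 55 39 43 70 56 60 51 55 54 54 54 57 59 58
4 113 113 113 116 113 91 39 47 83 113 75 43 66 65 55 58 57 60 58 56 58 61 58 72
6 114 114 113 116 115 90 38 48 65 114 81 69 76 61 56 52 54 56 58 53 57 55 74 106
8 116 115 114 115 110 93 41 42 53 104 101 68 65 59 60 57 61 64 63 60 65 63 102 115
12 116 116 115 115 115 79 33 43 42 77 116 81 63 63 69 64 63 63 66 66 77 114 114 116
20 117 115 115 117 110 60 36 33 40 38 48 56 63 62 62 61 65 64 64 66 112 115 115 116
40 114 96 39 41 49 44 47 35 38 31 44 44 42 46 87 88 86 86 83 112 117 114 114 118
206 282 289
210 282 289
216 283 289
224 283 290
234 274 274
240 271 291
300 273 297
350 262 297
450 282 303
500 285 305
540 262 305
553 262 305
base yaw -0.009105658854209138
-0.008167730153282355 [ 0.60637452 -0.02527472  0.01      ] [ 0.60356444 -0.3693134   0.01      ]
```

Run:
```python
import cv2
a=cv2.imread("pics/scene0.png")[0:150,380:500]
b=cv2.imread("pics/top0.png")[225:325,195:345]
a=cv2.resize(a,None,fx=3.2,fy=3.2,interpolation=cv2.INTER_CUBIC);b=cv2.resize(b,(410,273))
import numpy as np
c=np.zeros((480,800,3),np.uint8);c[:,:384]=a[:480];c[:273,390:]=b;cv2.imwrite("pics/mon.png",c)
```

```text
(no output)
```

View pics/mon.png

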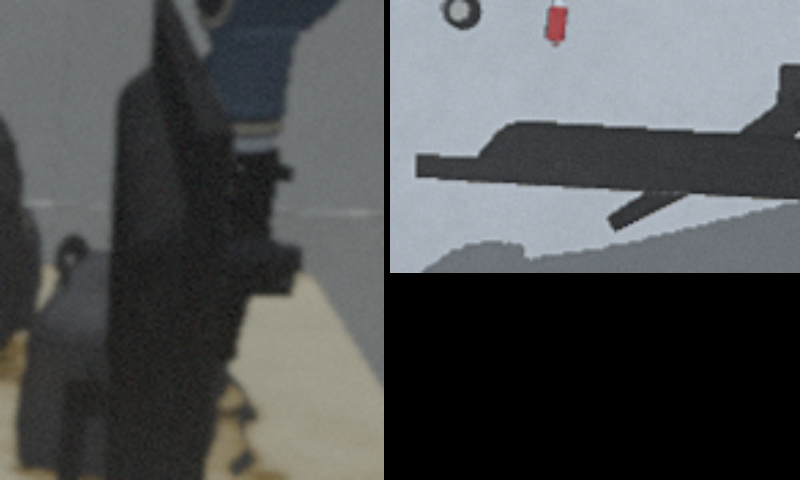

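Run:
```python
from h import *
for h in(.52,.55,.58,.61,.64):
    a=ray('top',(205,289.5),2,h);b=ray('top',(553,306),2,h); a2=ray('top',(205,282.5),2,h)
    P=np.linspace(a,b,6); print(h,a.round(3),a2.round(3),b.round(3)); print(proj('scene',P).round(0).tolist(), proj('scene',[a2]).round(0))
```

```text
0.52 [ 0.258 -0.025  0.52 ] [ 0.271 -0.024  0.52 ] [ 0.242 -0.661  0.52 ]
[[452.0, 43.0], [445.0, 29.0], [440.0, 18.0], [436.0, 11.0], [433.0, 4.0], [431.0, -1.0]] [[443.  43.]]
0.55 [ 0.261 -0.031  0.55 ] [ 0.273 -0.03   0.55 ] [ 0.245 -0.646  0.55 ]
[[453.0, 19.0], [446.0, 9.0], [441.0, 2.0], [437.0, -4.0], [434.0, -9.0], [431.0, -12.0]] [[445.  19.]]
0.58 [ 0.263 -0.036  0.58 ] [ 0.275 -0.036  0.58 ] [ 0.248 -0.632  0.58 ]
[[455.0, -5.0], [448.0, -11.0], [442.0, -16.0], [438.0, -20.0], [435.0, -23.0], [432.0, -25.0]] [[446.  -5.]]
0.61 [ 0.265 -0.042  0.61 ] [ 0.276 -0.041  0.61 ] [ 0.251 -0.617  0.61 ]
[[456.0, -30.0], [449.0, -32.0], [444.0, -34.0], [439.0, -36.0], [436.0, -37.0], [433.0, -38.0]] [[448. -29.]]
0.64 [ 0.267 -0.047  0.64 ] [ 0.278 -0.047  0.64 ] [ 0.253 -0.602  0.64 ]
[[458.0, -55.0], [450.0, -54.0], [445.0, -54.0], [441.0, -53.0], [437.0, -52.0], [434.0, -52.0]] [[449. -55.]]
```

```bash
cat > pl.py <<'E'
from h import *
X=np.load('kin.npy'); A=X[:21].reshape(7,3);T=X[21:45].reshape(8,3)
LO=np.array([-2.59,-.33,-1.39,.1,-1.04,.21,-2.66])+.03;HI=np.array([2.59,1.99,1.29,2.45,4.18,1.99,2.66])-.03
def fk(q):
    r=R.identity();p=np.zeros(3);P=[];Rr=[]
    for i in range(7):
        p=p+r.apply(T[i]);P.append(p);r=r*R.from_rotvec(q[i]*A[i]);Rr.append(r)
    z=lambda i,v:P[i]+Rr[i].apply(v)
    S=np.array([0,0,T[0,2]+T[1,2]])
    pts=[S,z(2,[0,0,T[3,2]]),z(3,[0,T[4,1],0]),z(4,[0,0,T[5,2]]),z(5,[0,T[6,1],0])]
    p=p+r.apply(T[7]); return p,r*R.from_rotvec(X[45:48]),np.array(pts+[p])
LOb=np.array([.235,-.665,0]);HIb=np.array([.295,-.02,.53])
def clear(q):  # (arm axis, tool axis) distance to monitor box
    pts=fk(q)[2]; d=[]
    for a,b in zip(pts[:-1],pts[1:]):
        s=np.linspace(a,b,25); d.append(np.linalg.norm(s-np.clip(s,LOb,HIb),axis=1).min())
    return min(d[:4]),d[4]
def solve(p,rot,q0,want=.14):
    def res(q):
        pp,rr,_=fk(q); return np.r_[(pp-p)*100,(rot.inv()*rr).as_rotvec()*30,.01*(q-q0),2*max(0,want-clear(q)[0])]
    best=None
    for dq in(0,.4,-.4):
        s=q0.copy();s[2]+=dq
        f=least_squares(res,np.clip(s,LO+.01,HI-.01),bounds=(LO,HI)); q=f.x
        pp,rr,_=fk(q)
        ok=np.linalg.norm(pp-p)<2e-3 and (rot.inv()*rr).magnitude()<.02
        if ok and (best is None or f.cost<best[0]): best=(f.cost,q)
    return None if best is None else best[1]
def tool(z,y):
    z=np.array(z,float)/np.linalg.norm(z); y=np.array(y,float); y-=z*(y@z); y/=np.linalg.norm(y)
    return R.from_matrix(np.c_[np.cross(y,z),y,z])
def path(q0,q1): 
    c=np.array([clear(q0+(q1-q0)*s) for s in np.linspace(0,1,30)]); return c.min(0).round(3)
FR=json.load(open('fr.json')); YAW=-.013
fr=frame(FR[0],FR[1],FR[2],YAW)
u=fr[0].apply([1,0,0]); gy=fr[0].apply([0,1,0])
def tcp(tip,rot): return np.array(tip)-rot.apply([0,0,.017])
E
cat > plan.py <<'E'
from pl import *
np.set_printoptions(suppress=True,precision=3)
q0=np.array([1.2971,.4694,-.0486,1.5335,.0241,1.141,-.0823])
a=.35; zt=[0,np.sin(a),-np.cos(a)]
def seq(sgn,sk,b):
    Rr=tool(zt,sgn*gy); rc=g2w(fr,[64,0,68])[0]
    s=rc+[0,-.068-.0095-.018,.002]; Rk=tool([-np.sin(b),0,-np.cos(b)],sk*u)
    kn=g2w(fr,[236,110,60])[0]; k=kn-[.035,0,.004]
    home=s+u*.19
    W=[('B',(np.array([.16,-.53,.62]),tool([0,0,-1],fk(q0)[1].apply([0,1,0])))),
       ('C0',(np.array([s[0],s[1]-.02,.45]),Rr)),('D',(tcp(s,Rr),Rr)),('E',(tcp(home,Rr),Rr)),('F',(tcp(s+u*.12+[0,0,.2],Rr),Rr)),
       ('G',(tcp(k+[0,0,.2],Rk),Rk)),('H',(tcp(k,Rk),Rk)),('I',(tcp(k+[.05,0,0],Rk),Rk))]
    q=q0;out={}
    for n,(p,r) in W:
        qn=solve(p,r,q)
        if qn is None: print(sgn,sk,b,n,'fail');return None
        print(n,qn,'clear',path(q,qn),'z',p.round(3),'dq',abs(qn-q).max().round(2)); out[n]=qn.tolist();q=qn
    return out
for c in((1,1,0),(-1,1,0),(1,-1,0),(1,1,.2)):
    print(c); o=seq(*c)
    if o: json.dump(o,open('w_%d_%d_%g.json'%c,'w'))
E
python3 plan.py
```

```text
(1, 1, 0)
B [ 1.238  0.215 -0.052  0.983  0.012  1.944 -0.134] clear [0.071 0.059] z [ 0.16 -0.53  0.62] dq 0.8
C0 [ 0.916  0.577 -0.414  0.899 -0.081  1.888 -2.63 ] clear [0.125 0.032] z [ 0.539 -0.414  0.45 ] dq 2.5
D [ 0.757  0.661 -0.085  1.433 -0.226  1.282 -2.38 ] clear [0.073 0.244] z [ 0.539 -0.4    0.133] dq 0.61
E [ 0.463  0.46   0.014  1.715 -0.346  1.155 -2.506] clear [0.073 0.244] z [ 0.542 -0.212  0.16 ] dq 0.29
F [ 0.626  0.392 -0.087  1.375 -0.265  1.562 -2.584] clear [0.104 0.246] z [ 0.541 -0.281  0.35 ] dq 0.41
1 1 0 G fail
(-1, 1, 0)
B [ 1.238  0.215 -0.052  0.983  0.012  1.944 -0.134] clear [0.071 0.059] z [ 0.16 -0.53  0.62] dq 0.8
C0 [ 1.079  0.649 -0.817  0.884  0.135  1.903  0.369] clear [0.139 0.026] z [ 0.539 -0.414  0.45 ] dq 0.77
D [ 0.757  0.661 -0.085  1.433 -0.226  1.282  0.761] clear [0.073 0.244] z [ 0.539 -0.4    0.133] dq 0.73
E [ 0.463  0.46   0.014  1.715 -0.346  1.155  0.635] clear [0.073 0.244] z [ 0.542 -0.212  0.16 ] dq 0.29
F [ 0.626  0.392 -0.087  1.375 -0.265  1.562  0.558] clear [0.104 0.246] z [ 0.541 -0.281  0.35 ] dq 0.41
G [ 0.452 -0.
[... 1012 characters left out ...]
5 0.101] z [ 0.396 -0.126  0.144] dq 1.49
I [-0.797  0.422  1.26   2.131 -0.504  0.938 -0.834] clear [0.035 0.102] z [ 0.446 -0.126  0.144] dq 0.18
(1, 1, 0.2)
B [ 1.238  0.215 -0.052  0.983  0.012  1.944 -0.134] clear [0.071 0.059] z [ 0.16 -0.53  0.62] dq 0.8
C0 [ 0.916  0.577 -0.414  0.899 -0.081  1.888 -2.63 ] clear [0.125 0.032] z [ 0.539 -0.414  0.45 ] dq 2.5
D [ 0.757  0.661 -0.085  1.433 -0.226  1.282 -2.38 ] clear [0.073 0.244] z [ 0.539 -0.4    0.133] dq 0.61
E [ 0.463  0.46   0.014  1.715 -0.346  1.155 -2.506] clear [0.073 0.244] z [ 0.542 -0.212  0.16 ] dq 0.29
F [ 0.626  0.392 -0.087  1.375 -0.265  1.562 -2.584] clear [0.104 0.246] z [ 0.541 -0.281  0.35 ] dq 0.41
1 1 0.2 G fail
```

```bash
cat > kn.py <<'E'
from pl import *
np.set_printoptions(suppress=True,precision=3)
G=np.array([.452,-.058,-.231,1.882,-.014,1.316,1.783])
for b in(0,.1,.2,.3):
  for sk in(1,-1):
    Rk=tool([-np.sin(b),0,-np.cos(b)],sk*u); kn=g2w(fr,[236,110,60])[0]
    for dx in(-.024,.018):
      p=tcp(kn+[dx-.018*np.tan(b),0,0],Rk); r=[]
      for q3 in(-.9,-.5,0,.5,.9):
        s=G.copy();s[2]=q3;s[0]=.4-q3*.7; s[6]=1.7 if sk==1 else -1.4
        def res(q):
            pp,rr,_=fk(q); return np.r_[(pp-p)*100,(Rk.inv()*rr).as_rotvec()*30,.3*(q[2]-q3)]
        f=least_squares(res,s,bounds=(LO,HI));pp,rr,_=fk(f.x)
        if np.linalg.norm(pp-p)<3e-3 and (Rk.inv()*rr).magnitude()<.03: r.append((clear(f.x)[0].round(3),f.x[2].round(2),f.x[6].round(2)))
      print(b,sk,dx,*[tuple(map(float,t)) for t in r])
# ring push with tilt a
for a in(.35,.22,.15):
    Rr=tool([0,np.sin(a),-np.cos(a)],-gy); s=g2w(fr,[64,0,68])[0]+[0,-.0955,.002]
    q=np.array([.757,.661,-.085,1.433,-.226,1.282,.761])
    for d in(0,.19): 
        q=solve(tcp(s+u*d,Rr),Rr,q); print(a,d,None if q is None else (q,clear(q)))
        if q is None: break
E
python3 kn.py
```

```text
0 1 -0.024 (0.031, -0.9, 1.52) (0.034, -0.5, 1.65) (0.037, -0.0, 1.76) (0.039, 0.5, 1.86) (0.041, 0.9, 1.97)
0 1 0.018 (0.052, -0.9, 1.43) (0.058, -0.5, 1.59) (0.062, -0.0, 1.74) (0.065, 0.5, 1.88) (0.068, 0.9, 2.04)
0 -1 -0.024 (0.031, -0.9, -1.62) (0.034, -0.5, -1.49) (0.037, -0.0, -1.38) (0.039, 0.5, -1.28) (0.041, 0.9, -1.17)
0 -1 0.018 (0.052, -0.9, -1.71) (0.058, -0.5, -1.55) (0.062, -0.0, -1.4) (0.065, 0.5, -1.26) (0.068, 0.9, -1.1)
0.1 1 -0.024 (0.047, -0.9, 1.47) (0.053, -0.5, 1.61) (0.056, -0.0, 1.74) (0.059, 0.5, 1.87) (0.061, 0.9, 2.01)
0.1 1 0.018 (0.066, -0.9, 1.4) (0.074, -0.5, 1.57) (0.08, -0.0, 1.73) (0.084, 0.5, 1.89) (0.086, 0.9, 2.07)
0.1 -1 -0.024 (0.047, -0.9, -1.67) (0.053, -0.5, -1.53) (0.056, -0.0, -1.4) (0.059, 0.5, -1.27) (0.061, 0.9, -1.13)
0.1 -1 0.018 (0.066, -0.9, -1.74) (0.074, -0.5, -1.57) (0.08, -0.0, -1.41) (0.084, 0.5, -1.25) (0.086, 0.9, -1.07)
0.2 1 -0.024 (0.059, -0.9, 1.43) (0.067, -0.5, 1.59) (0.072, -0.0, 1.74) (0.076, 0.5, 1.89) (0.08, 0.9, 2.05)
0.2 1 0.018 (0.076, -0.9, 1.38) (0.087, -0.5, 1.55) (0.095, -0.0, 1.73) (0.099, 0.5, 1.9) (0.102
[... 846 characters left out ...]
rray([ 0.463,  0.46 ,  0.014,  1.715, -0.346,  1.155,  0.635]), (np.float64(0.10361282695544224), np.float64(0.24671112200779372)))
0.22 0 (array([ 0.707,  0.603, -0.075,  1.505, -0.144,  1.171,  0.695]), (np.float64(0.08371199846881974), np.float64(0.24426378550739442)))
0.22 0.19 (array([ 0.35 ,  0.415,  0.081,  1.758, -0.265,  1.077,  0.551]), (np.float64(0.11102096615059495), np.float64(0.24671017316877958)))
0.15 0 (array([ 0.675,  0.575, -0.066,  1.544, -0.096,  1.113,  0.652]), (np.float64(0.08820183236887753), np.float64(0.2442589680574922)))
0.15 0.19 (array([ 0.27 ,  0.395,  0.136,  1.782, -0.221,  1.038,  0.504]), (np.float64(0.11380896081459317), np.float64(0.24671105827723822)))
```

```bash
cat > go1.py <<'E'
from pl import *
from workcell import bot,claw,telemetry,snapshot
import cv2
np.set_printoptions(suppress=True,precision=3)
ob=telemetry.get_obs(); q0=np.array(ob['joint_positions'])
a=.22; Rr=tool([0,np.sin(a),-np.cos(a)],-gy); s=g2w(fr,[64,0,68])[0]+[0,-.0955,.002]
W=[('B',np.array([.16,-.53,.66]),fk(q0)[1]),('C1',np.array([.46,-.44,.69]),Rr),('C0',tcp(s+[0,0,.10],Rr),Rr),('D',tcp(s,Rr),Rr)]
q=q0;L=[]
for n,p,r in W:
    qn=solve(p,r,q,.1); print(n,qn,path(q,qn),(qn-q).round(2)); L.append(qn); q=qn
json.dump([x.tolist() for x in L],open('L1.json','w'))
import sys
if len(sys.argv)>1:
    claw.gripper_to(0.0)
    for x in L[:3]: bot.movej(x); o=telemetry.get_obs(); print(o['t'],o['eef_pos'],o['contact_force'])
    bot.move_linear(W[3][1],velocity=.1,contact_N=6); o=telemetry.get_obs(); print(o['t'],o['eef_pos'],W[3][1],o['contact_force'],o['width'])
    for n in('top','scene'):cv2.imwrite(f'pics/{n}1.png',snapshot(n)['pixels'])
    i=cv2.imread('pics/top1.png')[140:230,230:390]
    cv2.imwrite('pics/c3.png',cv2.resize(i,None,fx=5,fy=5,interpolation=cv2.INTER_CUBIC))
E
python3 go1.py
```

```text
Traceback (most recent call last):
  File "go1.py", line 10, in <module>
    qn=solve(p,r,q,.1); print(n,qn,path(q,qn),(qn-q).round(2)); L.append(qn); q=qn
                                   ~~~~^^^^^^
  File "pl.py", line 33, in path
    c=np.array([clear(q0+(q1-q0)*s) for s in np.linspace(0,1,30)]); return c.min(0).round(3)
                          ~~^~~
TypeError: unsupported operand type(s) for -: 'NoneType' and 'float'
```

```bash
python3 - <<'E'
s=open('go1.py').read()
s=s.replace("('B',np.array([.16,-.53,.66]),fk(q0)[1]),('C1',np.array([.46,-.44,.69]),Rr)","('B',np.array([.15,-.55,.66]),tool([.11,-.4,-.9],fk(q0)[1].apply([0,1,0]))),('C1',np.array([.45,-.45,.67]),tool([.3,-.3,-.9],-gy))")
open('go1.py','w').write(s)
E
python3 go1.py
```

```text
B [ 1.281 -0.007 -0.073  1.211  0.039  1.507 -0.114] [0.071 0.065] [-0.02 -0.48 -0.02 -0.32  0.01  0.37 -0.03]
C1 [ 0.996  0.135 -0.367  1.044  0.109  1.533  0.7  ] [0.225 0.133] [-0.29  0.14 -0.29 -0.17  0.07  0.03  0.81]
C0 [ 0.897  0.553 -0.377  1.387  0.009  1.352  0.545] [0.113 0.195] [-0.1   0.42 -0.01  0.34 -0.1  -0.18 -0.16]
D [ 0.707  0.603 -0.075  1.505 -0.144  1.171  0.695] [0.084 0.244] [-0.19  0.05  0.3   0.12 -0.15 -0.18  0.15]
```

```bash
sed -i 's/\[.15,-.55,.66\]/[.11,-.58,.66]/' go1.py; python3 go1.py x
```

```text
B [ 1.333  0.029 -0.02   1.176 -0.004  1.505 -0.015] [0.071 0.071] [ 0.04 -0.44  0.03 -0.36 -0.03  0.36  0.07]
C1 [ 0.982  0.134 -0.349  1.045  0.105  1.533  0.702] [0.225 0.133] [-0.35  0.11 -0.33 -0.13  0.11  0.03  0.72]
C0 [ 0.887  0.55  -0.362  1.388  0.001  1.352  0.551] [0.113 0.195] [-0.09  0.42 -0.01  0.34 -0.1  -0.18 -0.15]
D [ 0.707  0.603 -0.075  1.505 -0.144  1.171  0.695] [0.084 0.244] [-0.18  0.05  0.29  0.12 -0.15 -0.18  0.14]
3.3083 [ 0.11  -0.581  0.657] [ 0.879  0.07  -0.312]
4.65 [ 0.449 -0.451  0.67 ] [-0.707 -0.002  0.823]
6.2917 [ 0.54  -0.399  0.236] [-0.767  0.223 -0.238]
7.4417 [ 0.54  -0.398  0.135] [ 0.539 -0.398  0.134] [0.284 0.363 0.331] 0.0004678083784617112
```

View pics/c3.png

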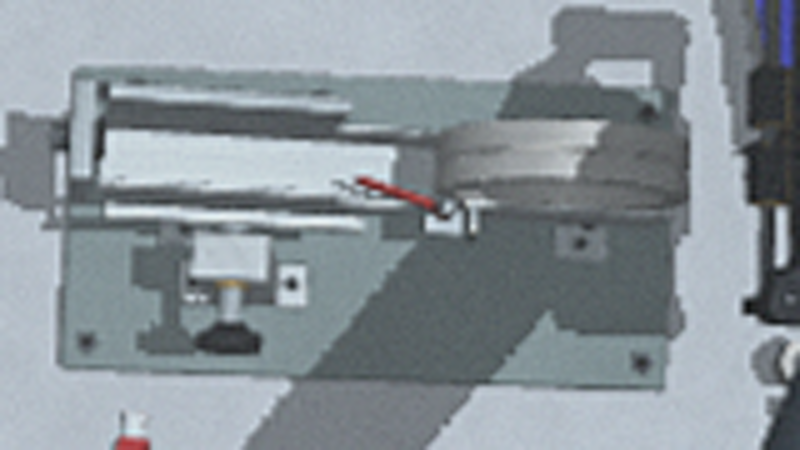

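```bash
cat > go2.py <<'E'
from pl import *
from workcell import bot,claw,telemetry,snapshot
import cv2
np.set_printoptions(suppress=True,precision=3)
p0=np.array(telemetry.get_obs()['eef_pos'])
hit=bot.move_linear(p0+u*.202,velocity=.035,contact_N=12)
o=telemetry.get_obs(); print(hit,o['t'],(np.array(o['eef_pos'])-p0)@u,o['contact_force'],clear(np.array(o['joint_positions'])))
for n in('top','scene'):cv2.imwrite(f'pics/{n}2.png',snapshot(n)['pixels'])
i=cv2.resize(cv2.imread('pics/top2.png')[140:230,230:390],None,fx=4,fy=4,interpolation=cv2.INTER_CUBIC)
j=cv2.resize(cv2.imread('pics/scene2.png')[140:260,255:355],None,fx=2,fy=2,interpolation=cv2.INTER_CUBIC)
c=np.zeros((600,640,3),np.uint8);c[:360]=i;c[360:600,:200]=j;cv2.imwrite('pics/c4.png',c)
E
python3 go2.py
```

```text
True 9.9667 0.06198434850716212 [-1.104 -1.446  2.525] (np.float64(0.07975257537855375), np.float64(0.2449898582469015))
```

View pics/c4.png

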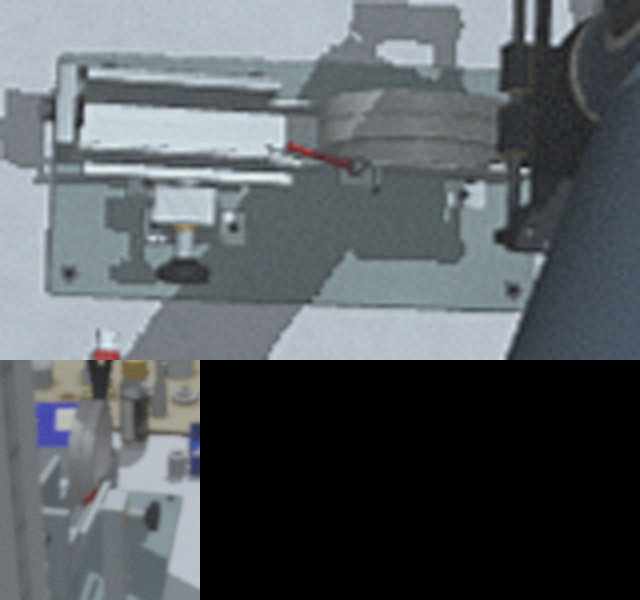

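Run:
```python
from pl import *
import cv2
th=np.linspace(0,2*np.pi,180)
for d in(0,20,30,44,50):
    r=np.array([[64+d+68*np.cos(t),s,68+68*np.sin(t)] for t in th for s in(-15.5,15.5)]); print(d,proj('top',g2w(fr,r))[:,0].min().round(1), proj('scene',g2w(fr,r))[:,1].min().round(1))
for n in '02':
    g=cv2.imread(f'pics/top{n}.png').max(2)
    for row in(168,172,175): print(n,row,g[row,298:326])
from workcell import telemetry
o=telemetry.get_obs();p=np.array(o['eef_pos']);r=R.from_quat(o['ee_rot']);print(p,fk(np.array(o['joint_positions']))[0],r.as_matrix().round(3).tolist())
tip=p+r.apply([0,0,.017]);print('tip gutter',(fr[0].inv().apply(tip-fr[1])*1000).round(1))
```

```text
0 316.7 157.5
20 309.3 159.8
30 305.6 161.0
44 300.3 162.7
50 298.1 163.4
0 168 [131 128 107 101 102 106  82  77  80  78  83  87  81  85  80  79  87  88
  86  86  91  96 109 106 116 122 123 130]
0 172 [204 205 203 204 203 206 204 205 205 208 171 121 117 122 114 117 117 121
 117  98  91 102 108 112 125 127 130 132]
0 175 [212 207 189 147 157 155 170 207 215 222 154 115 121 119 115 117 121 116
 116  99  93 106 108 114 123 129 134 122]
2 168 [133 137 119  92  96  96  92  91  88  87  91  89  94  97 108 108 120 115
 118 112 122 139 127 108 108 110 111 104]
2 172 [216 215 228 156 116 124 129 127 123 128 131 110  97 106 115 118 126 130
 134 143 124 111 111 113 115 112 116 114]
2 175 [219 220 230 158 126 121 127 129 129 127 128 101  97 102  97 102  95  93
  97  92  85  88  93  93 104 105 108 108]
[ 0.54165844 -0.33842521  0.14598153] [ 0.54165844 -0.33842521  0.14598153] [[0.015, 1.0, 0.006], [0.978, -0.016, 0.21], [0.21, 0.003, -0.978]]
tip gutter [30.4 -3.  87. ]
```

Run:
```python
from pl import *
import cv2
from workcell import snapshot,telemetry
o=telemetry.get_obs();print(o['contact_force'],o['t']);p=np.array(o['eef_pos']);r=R.from_quat(o['ee_rot'])
F=np.array([p+r.apply([sx*.0095,sy*.015,z]) for z in(.017,-.03) for sx,sy in((1,1),(1,-1),(-1,-1),(-1,1))])
c=np.zeros((600,800,3),np.uint8); th=np.linspace(0,2*np.pi,90)
for n,(x,y,w,h,k,ox) in{'scene':(272,130,48,75,8,0),'top':(297,145,80,60,5,390)}.items():
    im=cv2.resize(snapshot(n)['pixels'][y:y+h,x:x+w],None,fx=k,fy=k,interpolation=cv2.INTER_CUBIC)
    if n=='top': c[305:305+300-5,ox:ox+400]=im[:295]
    def L(P,col): cv2.polylines(im,[np.int32((proj(n,P)-[x,y]+.5)*k)],True,col,1)
    L(F[:4],(0,0,255));L(F[4:],(0,0,255))
    for s in(-15.5,15.5): L(g2w(fr,[[84+68*np.cos(t),s,68+68*np.sin(t)] for t in th]),(0,255,0))
    c[:h*k,ox:ox+w*k]=im
cv2.imwrite('pics/c5.png',c)
```

```text
[ 0.15849932 -2.67733415  2.91812343] 10.0667
```

View pics/c5.png

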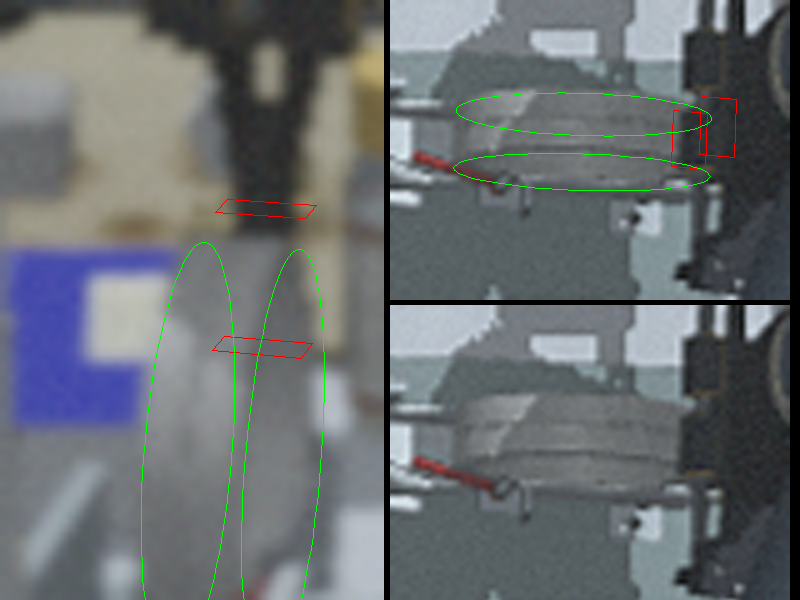

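The ring has moved only about 20 mm, with its left edge at top px 309, while the finger travelled 62 mm. The finger model, drawn in red, overlaps the ring. I'll check the projected gripper body against the picture.

Run:
```python
from pl import *
import cv2
from workcell import telemetry
o=telemetry.get_obs();p=np.array(o['eef_pos']);r=R.from_quat(o['ee_rot'])
for dz in(-.053,-.08,-.12,-.2): print(dz,[proj('top',p+r.apply([sx*.0375,sy*.095,dz]))[0].round(1).tolist() for sx in(1,-1) for sy in(1,-1)])
print('finger',[proj('top',p+r.apply([.0095,0,z]))[0].round(1).tolist() for z in(.017,0,-.03,-.05)])
g=cv2.imread('pics/top2.png').max(2)
for row in(140,150,156,160,165,170,175,180,190,198): print(row,g[row,345:385])
```

```text
-0.053 [[352.1, 130.3], [349.6, 205.4], [380.2, 133.0], [378.2, 207.2]]
-0.08 [[355.4, 127.9], [352.9, 204.6], [384.0, 130.7], [382.1, 206.4]]
-0.12 [[360.5, 124.2], [358.1, 203.2], [390.0, 127.2], [388.1, 205.2]]
-0.2 [[371.9, 116.0], [369.5, 200.3], [403.1, 119.3], [401.3, 202.4]]
finger [[353.1, 172.3], [355.0, 171.3], [358.7, 169.7], [361.2, 168.6]]
140 [203 198 196 201 199 199 200 200 196 200 197 203 214 125  64  58 135 205
 163  73  48  45  63 192 205 206 209 150 124 126 128 133 136 120 106  90
  57  55  58  57]
150 [201 200 201 201 198 197 200 201 201 203 212 178 122  78  61  65 125 165
 115  55  50  43 124 208 207 125  43  41  57  94  76  73  68  66  62  62
  75  81  85  84]
156 [180 201 207 209 208 206 209 210 210 187 105  43  56  58  60  57  57  64
  55  42  49  46  49  44  51  52  46  77 104  77  69  65  65  67  65  62
  62  64  67  64]
160 [115 143 148 149 143 150 147 147 156 117  62  50  60  52  55  57  54  63
  61  47  43  53  52  48  41  47  44  59  92  85  66  75  64  68  61  63
  62  59  61  63]
165 [112 112 104 105 107 107 105 101 103 107 115 116  86  69  70  61  52
[... 235 characters left out ...]
62  63  65
  65  68  72  72]
175 [ 88  90  86  89  89 100 103 110 114  72  46  54  59  53  54  57  63  56
  51  44  42  49  54  43  44  51  47  44  53  47  41  43  54  62  65  66
  75  75  70  73]
180 [112 111 107 112  98 100  96  76  68  65 100  86  63  80  78  55  43  50
  47  48  47  46  46  43  50  49  45  45  40  45  53  61  62  68  67  69
  71  76  80  81]
190 [108 176 197 201 201 207 169 147 151 151 155 119  71  67  75 141 136  84
  44  50  48  51  63  74  74  74  64  67  63  68  63  68  72  80  81  82
  82  87  89  90]
198 [142 152 150 151 145 154 155 156 104  44  37  41  47  52  59  74  84 114
  81  71  73  71  76  67  62  65  66  73  74  75  72  80  83  83  83  80
  89  84  89  93]
```

```bash
cat > st.py <<'E'
from pl import *
from workcell import bot,claw,telemetry,snapshot
import cv2,sys
np.set_printoptions(suppress=True,precision=2)
T0=cv2.imread('pics/top0.png')[160:186,230:322]
def look(tag):
    s=snapshot('top')['pixels']; cv2.imwrite(f'pics/t_{tag}.png',s); g=s.max(2); print(tag,'row170',g[170,270:322].tolist())
def st(): 
    o=telemetry.get_obs();p=np.array(o['eef_pos']); tip=p+R.from_quat(o['ee_rot']).apply([0,0,.017]); print('t',o['t'],'F',o['contact_force'],'tip',fr[0].inv().apply(tip-fr[1])*1000); return p
E
python3 - <<'E'
from st import *
look('a'); p=st()
h=bot.move_linear(p+u*.02,velocity=.02,contact_N=15);print(h);st();look('b')
E
```

```text
a row170 [215, 221, 220, 219, 220, 217, 218, 218, 218, 218, 218, 217, 218, 218, 215, 215, 216, 216, 215, 216, 218, 216, 216, 216, 217, 217, 220, 218, 219, 222, 228, 164, 119, 130, 131, 129, 127, 133, 131, 116, 95, 98, 94, 109, 120, 126, 125, 130, 136, 143, 133, 115]
t 10.2167 F [ 1.2  -2.01  3.23] tip [29.97 -2.84 86.74]
False
t 11.325 F [ 0.13 -7.22 11.58] tip [47.14 -4.24 89.64]
b row170 [216, 217, 218, 217, 221, 217, 220, 220, 219, 215, 217, 217, 216, 218, 216, 216, 217, 215, 216, 217, 216, 216, 216, 217, 221, 228, 162, 120, 126, 126, 128, 129, 131, 131, 121, 100, 97, 106, 115, 120, 126, 136, 144, 130, 112, 114, 113, 115, 119, 117, 111, 113]
```

The reaction on the tool is 7 N back and 12 N up, so the contact is too high on the ring. I'll let the ring roll back slowly with the finger, then re-approach lower and probe for contact.

Run:
```python
from st import *
p=st()
bot.move_linear(p-u*.09,velocity=.03);p=st();look('c')
d=np.array([0,0,-.022])
bot.move_linear(p+d,velocity=.06,contact_N=4);p=st()
h=bot.move_linear(p+u*.06,velocity=.02,contact_N=2.5);print(h);st();look('d')
s=snapshot('scene')['pixels'];cv2.imwrite('pics/s_d.png',s)
```

```text
t 11.375 F [-0.75 -6.23 11.64] tip [47.12 -4.23 89.66]
t 14.6167 F [-1.   -0.04  0.01] tip [-42.68  -4.2   89.7 ]
c row170 [220, 220, 220, 217, 219, 220, 219, 219, 220, 220, 217, 215, 215, 219, 217, 217, 216, 217, 216, 217, 215, 214, 216, 217, 217, 215, 219, 217, 220, 220, 219, 219, 223, 221, 223, 225, 224, 226, 227, 162, 122, 124, 131, 128, 130, 128, 118, 100, 97, 99, 107, 110]
t 15.1833 F [-0.3   0.37 -0.15] tip [-45.66  -4.    67.31]
True
t 17.175 F [ 0.77 -0.59  0.34] tip [-2.37 -4.16 67.64]
d row170 [220, 219, 220, 219, 220, 218, 220, 218, 220, 219, 219, 216, 219, 217, 219, 216, 214, 217, 218, 214, 216, 218, 218, 216, 218, 220, 218, 219, 218, 220, 220, 221, 223, 222, 223, 226, 234, 167, 120, 128, 125, 129, 127, 122, 127, 120, 95, 95, 106, 108, 105, 103]
```

Run:
```python
from st import *
p=st()
h=bot.move_linear(p+u*.03,velocity=.025,contact_N=12);print(h);st();look('e')
```

```text
t 17.275 F [-0.45 -1.1   0.94] tip [-3.07 -3.71 67.18]
False
t 18.6 F [ 0.1  -5.07  4.21] tip [26.71 -3.84 67.68]
e row170 [218, 219, 217, 220, 217, 219, 217, 220, 218, 220, 218, 219, 218, 218, 220, 218, 215, 213, 217, 217, 214, 216, 216, 217, 219, 219, 228, 162, 120, 126, 130, 130, 132, 128, 135, 118, 94, 91, 116, 121, 118, 127, 130, 139, 139, 146, 143, 153, 163, 163, 163, 162]
```

Run:
```python
from st import *
p=st()
h=bot.move_linear(p+u*.05,velocity=.03,contact_N=15);print(h);p=st();look('f')
if not h:
    h=bot.move_linear(p+u*.104,velocity=.03,contact_N=15);print(h);st();look('g')
```

```text
t 18.65 F [-0.06 -5.74  5.5 ] tip [26.68 -3.86 67.69]
False
t 20.4583 F [ 0.42 -2.91  4.07] tip [76.53 -3.76 67.61]
f row170 [219, 218, 220, 219, 219, 218, 217, 222, 230, 162, 120, 127, 132, 127, 133, 131, 114, 95, 94, 111, 120, 124, 126, 130, 135, 143, 150, 155, 152, 155, 158, 160, 167, 170, 168, 178, 153, 128, 123, 121, 126, 124, 127, 122, 124, 122, 119, 117, 119, 114, 113, 108]
False
t 24.1167 F [ -0.62 -18.98   2.32] tip [170.97  -3.27  68.21]
g row170 [119, 123, 123, 129, 131, 126, 127, 124, 125, 117, 117, 115, 118, 113, 112, 111, 114, 111, 113, 114, 108, 107, 110, 107, 113, 84, 54, 60, 53, 57, 55, 59, 53, 54, 55, 54, 52, 52, 53, 56, 69, 70, 67, 73, 71, 79, 79, 82, 82, 84, 86, 87]
```

Run:
```python
from st import *
def red(f):
    s=cv2.imread(f).astype(int); m=(s[...,2]>1.5*s[...,1]+15)&(s[...,2]>70); m[:165]=0;m[192:]=0;m[:,:285]=0;m[:,330:]=0
    y,x=np.nonzero(m); return (len(x),x.min(),x.max(),y.min(),y.max()) if len(x) else None
print('red0',red('pics/top0.png'),'red g',red('pics/t_g.png'))
p=st()
bot.move_linear(p-u*.03+[0,0,0],velocity=.02);p=st();look('h');
bot.move_linear(p-u*.04+[0,0,.10],velocity=.12);st();look('i');print('red',red('pics/t_h.png'),red('pics/t_i.png'))
g=cv2.imread('pics/t_i.png').max(2)
for r in(166,170,174): print(g[r,244:320].tolist())
th=np.linspace(0,2*np.pi,180)
for c in(200,233,238):
    r=proj('top',g2w(fr,np.array([[c+68*np.cos(t),s,68+68*np.sin(t)] for t in th for s in(-15.5,15.5)])));print(c,r[:,0].min(),r[:,0].max())
```

```text
red0 (20, np.int64(302), np.int64(315), np.int64(176), np.int64(181)) red g None
t 24.1667 F [ -0.54 -18.09   0.77] tip [171.    -3.26  68.22]
t 26.2833 F [ 0.65 -0.34  0.11] tip [141.32  -3.25  68.24]
h row170 [175, 177, 176, 184, 189, 193, 199, 201, 201, 200, 209, 212, 148, 109, 114, 113, 116, 113, 108, 106, 111, 110, 113, 110, 105, 108, 104, 104, 103, 103, 102, 101, 96, 85, 84, 117, 132, 137, 92, 55, 51, 59, 60, 60, 59, 57, 53, 55, 50, 50, 46, 53]
t 27.3333 F [ 0.54  0.95 -0.45] tip [115.75  -2.74 166.38]
i row170 [171, 176, 178, 182, 189, 192, 195, 200, 201, 202, 206, 203, 206, 208, 143, 109, 116, 112, 108, 117, 105, 111, 110, 111, 110, 106, 108, 106, 105, 105, 107, 101, 101, 90, 89, 120, 130, 132, 130, 126, 126, 129, 130, 125, 125, 116, 117, 189, 209, 207, 198, 196]
red (5, np.int64(305), np.int64(314), np.int64(177), np.int64(180)) (5, np.int64(309), np.int64(315), np.int64(178), np.int64(180))
[161, 191, 194, 201, 155, 81, 54, 118, 121, 104, 104, 103, 117, 105, 117, 122, 130, 121, 122, 124, 124, 145, 155, 152, 154, 165, 167, 171, 166, 169, 176, 173, 174, 175, 176, 161, 133, 10
[... 345 characters left out ...]
95, 200, 201, 202, 206, 203, 206, 208, 143, 109, 116, 112, 108, 117, 105, 111, 110, 111, 110, 106, 108, 106, 105, 105, 107, 101, 101, 90, 89, 120, 130, 132, 130, 126, 126, 129, 130, 125, 125, 116, 117, 189, 209, 207]
[189, 213, 214, 226, 152, 97, 125, 135, 127, 95, 84, 84, 83, 105, 123, 103, 89, 96, 97, 99, 100, 102, 99, 98, 102, 105, 108, 110, 116, 119, 111, 119, 121, 122, 125, 122, 126, 129, 126, 121, 123, 121, 124, 119, 113, 113, 108, 104, 103, 99, 102, 101, 103, 89, 83, 91, 87, 94, 97, 95, 90, 120, 127, 126, 128, 130, 127, 124, 127, 123, 124, 126, 109, 205, 221, 216]
200 265.41958912465924 317.8463295551797
233 252.68083330512354 305.4278279322228
238 250.73976210179927 303.5378478680824
```

The ring is home: it spans top px ~252–304, which puts its centre at x≈235. The pawl's red line shows behind it on its original pixels, so it has sprung out. Now the knob.

```bash
cat > go3.py <<'E'
from st import *
q0=np.array(telemetry.get_obs()['joint_positions']); b=.3
Rk=tool([-np.sin(b),0,-np.cos(b)],u); kn=g2w(fr,[236,110,60])[0]; k=kn+[-.032,0,0]
p0,r0,_=fk(q0)
W=[('F',p0+[0,0,.12],r0),('G',tcp(k+[0,0,.16],Rk),Rk),('H',tcp(k,Rk),Rk)]
q=q0;L=[]
for n,p,r in W:
    best=None
    for s3 in(-.3,0,.3):
        s=q.copy();s[2]=s3
        if n=='G': s[6]=1.74
        f=least_squares(lambda x:np.r_[(fk(x)[0]-p)*100,(r.inv()*fk(x)[1]).as_rotvec()*30,.02*(x-q)],s,bounds=(LO,HI))
        if best is None or f.cost<best.cost:best=f
    qn=best.x; e=np.linalg.norm(fk(qn)[0]-p); print(n,e,qn,path(q,qn),p); L.append(qn);q=qn
    mz=[fk(L[-2]+(qn-L[-2])*t)[0] for t in np.linspace(0,1,9)] if len(L)>1 else []; print(np.array(mz)[:,2] if len(mz) else '')
if len(sys.argv)>1:
    bot.movej(L[0]);bot.movej(L[1]);st()
    h=bot.move_linear(W[2][1],velocity=.1,contact_N=5);print('down',h);p=st();look('j')
    print('kn gutter110 target; tip gutter y shows distance'); print(clear(np.array(telemetry.get_obs()['joint_positions'])))
E
python3 go3.py
```

```text
F 3.787294153567455e-08 [ 0.78  0.35 -0.41  1.41 -0.06  1.48  0.38] [0.13 0.25] [ 0.54 -0.26  0.36]

G 1.2450616599813566e-07 [ 0.78  0.21 -0.71  1.76  0.15  1.53  1.62] [0.16 0.11] [ 0.4  -0.13  0.31]
[0.36 0.35 0.34 0.34 0.33 0.32 0.32 0.31 0.31]
H 5.5333743996235013e-08 [ 0.71  0.38 -0.68  1.96  0.26  1.21  1.5 ] [0.07 0.11] [ 0.4  -0.13  0.15]
[0.31 0.29 0.27 0.25 0.23 0.21 0.19 0.17 0.15]
```

```bash
sed -i 's/,.02\*(x-q)\]/,.02*(x-q)[3:],(.1*x[2])]/' go3.py; python3 go3.py x
```

```text
F 3.718137884936266e-08 [ 0.49  0.32 -0.    1.43 -0.19  1.49  0.5 ] [0.13 0.25] [ 0.54 -0.26  0.36]

G 9.9683070588437e-08 [ 0.17  0.14 -0.01  1.79  0.05  1.51  1.75] [0.15 0.11] [ 0.4  -0.13  0.31]
[0.36 0.35 0.34 0.34 0.33 0.32 0.32 0.31 0.31]
H 4.7698724774572164e-08 [ 0.17  0.3  -0.    1.99  0.05  1.15  1.74] [0.09 0.11] [ 0.4  -0.13  0.15]
[0.31 0.29 0.27 0.25 0.23 0.21 0.19 0.17 0.15]
t 29.0833 F [ 0.59 -0.77 -0.04] tip [257.32 142.08 218.02]
down False
t 30.8333 F [ 0.75  0.38 -0.81] tip [235.58 141.58  60.49]
j row170 [99, 97, 99, 95, 101, 85, 102, 108, 108, 107, 106, 101, 109, 106, 78, 119, 116, 83, 67, 63, 69, 64, 58, 157, 177, 165, 166, 161, 158, 158, 161, 151, 133, 118, 109, 205, 228, 227, 213, 219, 219, 215, 216, 210, 210, 209, 205, 201, 204, 204, 201, 200]
kn gutter110 target; tip gutter y shows distance
(np.float64(0.08560666106861052), np.float64(0.10989233016665939))
```

Run:
```python
from st import *
p=st()
h=bot.move_linear(p-gy*.04,velocity=.025,contact_N=2);print(h);p=st()
h=bot.move_linear(p-gy*.035,velocity=.02,contact_N=18);print(h);st();look('k')
```

```text
t 30.8833 F [ 0.14  0.61 -0.9 ] tip [235.58 141.61  60.49]
False
t 32.65 F [-0.51  0.24  0.16] tip [235.56 101.77  60.52]
False
t 34.5417 F [-0.28 -0.57 -0.3 ] tip [235.52  66.87  60.54]
k row170 [94, 92, 93, 89, 88, 82, 85, 81, 77, 66, 51, 58, 60, 52, 58, 60, 53, 61, 64, 53, 56, 55, 60, 54, 58, 65, 70, 72, 69, 69, 71, 68, 69, 71, 75, 71, 70, 71, 74, 71, 68, 76, 70, 58, 157, 215, 213, 211, 211, 211, 208, 206]
```

Run:
```python
from st import *
print(bot.tips_ahead, telemetry.get_obs()['width'])
p=st()
bot.move_linear(p+gy*.075,velocity=.12);p=st()
print(bot.move_linear(p-[0,0,.022],velocity=.08,contact_N=4));p=st()
h=bot.move_linear(p-gy*.05,velocity=.025,contact_N=2);print(h);p=st();look('l')
```

```text
0.017 0.0006564890342743296
t 34.5917 F [ 0.55 -0.77 -0.4 ] tip [235.55  66.87  60.53]
t 35.3667 F [-0.06  0.04 -0.71] tip [235.59 140.95  60.71]
False
t 35.7917 F [0.41 0.4  0.79] tip [232.56 141.04  38.46]
True
t 36.6333 F [-0.26 -0.45 -0.42] tip [232.58 128.31  38.41]
l row170 [95, 94, 98, 100, 96, 93, 91, 92, 104, 115, 121, 116, 120, 117, 84, 81, 129, 93, 65, 63, 60, 49, 146, 174, 171, 166, 161, 166, 158, 152, 160, 153, 138, 119, 104, 206, 230, 225, 223, 214, 214, 221, 217, 215, 211, 210, 205, 206, 204, 208, 202, 201]
```

Run:
```python
from st import *
p=st()
for i in range(5):
    h=bot.move_linear(p-gy*.007,velocity=.02,contact_N=18);p=st()
    if h: break
look('m')
```

```text
t 36.6833 F [-0.55 -0.53 -0.69] tip [232.59 128.59  38.24]
t 37.2 F [-3.33 -0.09 -0.46] tip [232.59 121.87  38.12]
t 37.6833 F [-2.13  0.14  0.12] tip [232.61 114.22  38.11]
t 38.2167 F [-8.87  0.36  3.56] tip [232.63 110.88  38.12]
t 38.5417 F [-14.14   1.65   6.71] tip [232.67 110.94  38.15]
t 38.7917 F [-14.96   0.9    5.88] tip [232.66 110.92  38.17]
m row170 [97, 96, 96, 93, 95, 92, 95, 87, 90, 90, 90, 81, 88, 81, 74, 72, 76, 83, 80, 62, 54, 55, 48, 60, 61, 161, 175, 168, 161, 158, 152, 147, 144, 125, 99, 209, 232, 229, 222, 220, 217, 219, 219, 213, 210, 211, 208, 203, 208, 208, 201, 200]
```

Run:
```python
from st import *
p=st()
bot.move_linear(p+gy*.03,velocity=.08);p=st()
bot.move_linear(p+[0,0,.16],velocity=.15)
bot.movej(np.array([.49,.32,0,1.43,-.19,1.49,.5]));st();look('n')
for f in('top0','t_n'):
    g=cv2.imread(f'pics/{f}.png').max(2); print(f)
    for r in range(194,214,1): print(r,g[r,268:286:2].tolist())
n=cv2.imread('pics/t_n.png').max(2); print(n[166,244:320].tolist());print(n[170,244:320].tolist())
for y in(110,104,89.3): print(y,proj('top',g2w(fr,[[236,y,60],[236,y,78],[236,y-16,78]])).round(1).tolist())
s=snapshot('scene')['pixels'];cv2.imwrite('pics/s_n.png',s)
for f in('scene0','s_n'): print(f,cv2.imread(f'pics/{f}.png').max(2)[214:224:4,315:345].tolist())
```

```text
t 38.8417 F [-15.22   0.63   7.19] tip [232.68 110.91  38.16]
t 39.45 F [0.15 0.01 0.04] tip [232.64 139.48  38.31]
t 41.8083 F [ 0.65 -0.57  0.79] tip [132.71  -0.93 286.71]
n row170 [114, 113, 113, 114, 116, 110, 112, 108, 108, 120, 126, 122, 122, 115, 118, 118, 126, 120, 121, 115, 118, 118, 111, 117, 110, 113, 110, 110, 107, 106, 108, 101, 101, 93, 66, 209, 234, 231, 222, 216, 221, 220, 219, 217, 212, 213, 206, 205, 207, 207, 202, 203]
top0
194 [184, 216, 211, 203, 206, 202, 197, 214, 93]
195 [117, 143, 150, 153, 160, 154, 172, 194, 96]
196 [58, 88, 86, 123, 153, 121, 112, 125, 99]
197 [100, 90, 85, 105, 145, 109, 85, 85, 98]
198 [118, 107, 85, 124, 176, 111, 93, 90, 94]
199 [202, 187, 89, 131, 183, 117, 89, 94, 92]
200 [138, 136, 90, 124, 177, 106, 96, 88, 84]
201 [126, 131, 135, 133, 173, 119, 134, 136, 129]
202 [148, 143, 151, 138, 176, 142, 149, 146, 139]
203 [143, 144, 148, 146, 183, 151, 145, 142, 148]
204 [143, 146, 131, 91, 112, 96, 147, 139, 143]
205 [149, 138, 82, 53, 54, 52, 144, 145, 146]
206 [146, 87, 61, 64, 58, 60, 95, 142, 141]
207 [111, 59, 62, 67, 74, 73, 57, 115
[... 2318 characters left out ...]
14, 124, 122, 123, 123, 123, 113, 87, 66, 60, 64, 61, 63, 68, 94, 125, 146, 156, 154, 149, 154, 150, 146, 148, 164], [110, 112, 107, 112, 129, 146, 152, 151, 151, 152, 151, 143, 128, 105, 76, 61, 61, 63, 81, 115, 141, 149, 152, 151, 153, 154, 151, 153, 167, 185]]
s_n [[123, 114, 101, 95, 85, 67, 58, 55, 55, 57, 62, 83, 117, 140, 149, 148, 148, 148, 148, 148, 148, 147, 145, 148, 145, 147, 147, 146, 144, 143], [110, 100, 95, 85, 66, 53, 55, 56, 58, 51, 71, 90, 122, 143, 151, 150, 151, 150, 150, 151, 148, 149, 147, 150, 152, 149, 150, 146, 147, 164], [110, 108, 105, 104, 113, 105, 80, 59, 57, 59, 79, 116, 140, 147, 151, 153, 153, 151, 151, 151, 149, 150, 149, 150, 150, 154, 150, 148, 166, 184]]
```

```bash
python3 -c "
from workcell import bot
print(bot.sign_off())"
```

```text
the job is handed in; nothing more can be done
None
```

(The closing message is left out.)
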